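Make up the smear kit and the sample kit

TASK

Make up two kits from the stock in the front row. The tray with the sloped rest gets the two black slide carriers stacked on the slope, the wide one below and the narrow one on it, both lying lengthwise up the slope, about in the middle of its width, and down against the lip at its foot, and the tall vial standing in its pocket; the tray with two pockets gets the short vial standing in the wider pocket and the dropper bottle standing in the narrower one. Leave the fat white-capped jar in that row where it stands.

Things in the scene. Friction and masses are not known exactly. Their poses are not given: they have to be found in the camera images.
- double_carrier: Wide black slide carrier, a flat plate 84 x 58 x 12 mm with two clear glass slides in its top, about 70 g, loose, lying flat on the table at the start. Origin at the centre of its underside; x along the 84 mm length, y across the 58 mm width, z up.
- single_carrier: Narrow black slide carrier, a flat plate 84 x 34 x 12 mm with one clear glass slide in its top, about 45 g, loose, lying flat on the table at the start. Origin at the centre of its underside; x along the 84 mm length, y across the 34 mm width, z up.
- tall_vial: Tall clear round sample vial with white cap, 30 mm diameter, 103 mm high, about 40 g, loose, upright. Origin at the centre of its underside, z up its axis.
- short_vial: Short clear round sample vial with white cap, 30 mm diameter, 72 mm high, about 35 g, loose, upright. Origin at the centre of its underside, z up its axis.
- dropper: Amber dropper bottle with black collar and orange rubber bulb, loose, upright, 78 mm high, about 28 g: body 21 mm diameter up to 46 mm, collar 18 mm diameter from 42 to 56 mm, bulb 12 mm diameter above. Origin at the centre of its underside, z up its axis.
- jar: Fat grey-white jar with a white cap, 44 mm diameter, 78 mm high, loose, upright in the same row; belongs to no kit and stays. Origin at the centre of its underside.
- rest_tray: Grey tray fixed to the table, 112 mm (x) by 196 mm (y), the sloped slide rest on its right (-y) half, one square pocket on its left (+y) half. Origin at the centre of its underside, z up; x away from the robot but for the yaw. Pocket centre at x 0, y +62 mm; 60 x 60 mm inside, floor 4 mm up, walls 4 mm thick reaching 18 mm up.
- slide_rest: Metal shelf of rest_tray, rising away from the robot at 0.30 rad, open at the sides, with a lip 6 mm thick and 30 mm high (along z) across its lower end (robot side). Origin on the surface at the foot of the lip, mid-width; x up the slope, y left along the lip, z square to the slope. Surface: x 0 to 92, y -42 to 42 mm. A carrier touching the lip has x = 42 mm. Carriers do not slide by themselves.
- pocket_tray: Grey tray fixed to the table, 68 mm (x) by 114 mm (y), with two pockets side by side. Origin at the centre of its underside, z up; x points away from the robot but for the yaw. The wider pocket (60 x 60 mm inside) has its centre at x 0, y +23 mm, the narrower (60 mm in x, 42 mm in y) at x 0, y -32 mm. Floors 4 mm up, walls 4 mm thick and reaching 18 mm up.

How it is judged:
At the end, for the whole second after the job is handed in: Wide carrier on the slope, narrow one on it: each within 8 mm of the lip, 13 mm of mid-width, 0.17 rad of straight. Tall vial upright on the floor of the rest tray's pocket, short vial in the wider, dropper in the narrower pocket. All released, at rest; jar upright, within 20 mm of its start (x of double_carrier in the frame of slide_rest between 0.036 and 0.05 m and y of double_carrier in the frame of slide_rest between -0.013 and 0.013 m and z of double_carrier in the frame of slide_rest between -0.003 and 0.004 m and angle between the x axis of each of double_carrier, single_carrier and the x axis of slide_rest, either way round below 0.17 rad and angle between the z axis of each of double_carrier, single_carrier and the z axis of slide_rest, either way round below 0.09 rad and x of single_carrier in the frame of slide_rest between 0.036 and 0.05 m and y of single_carrier in the frame of slide_rest between -0.013 and 0.013 m and z of single_carrier in the frame of slide_rest between 0.008 and 0.017 m and x of tall_vial in the frame of rest_tray between -0.021 and 0.021 m and y of tall_vial in the frame of rest_tray between 0.045 and 0.079 m and z of tall_vial in the frame of rest_tray between -0.002 and 0.009 m and angle between each of tall_vial, short_vial, dropper, jar's own z axis and vertical below 0.1 rad and x of short_vial in the frame of pocket_tray between -0.021 and 0.021 m and y of short_vial in the frame of pocket_tray between 0.006 and 0.04 m and z of short_vial in the frame of pocket_tray between -0.002 and 0.009 m and x of dropper in the frame of pocket_tray between -0.021 and 0.021 m and y of dropper in the frame of pocket_tray between -0.045 and -0.019 m and z of dropper in the frame of pocket_tray between -0.002 and 0.009 m and linear speed of each of double_carrier, single_carrier, tall_vial, short_vial, dropper below 0.02 m/s and distance of jar from where it was at the start of the episode below 0.02 m); the robot touches nothing.
It fails at once if the jar was knocked over (angle between jar's own z axis and vertical above 0.5 rad).
It also fails if it takes over 109 s, if anything falls off the work surface, if the arm or the gripper's body presses on something with over 40 N, if the wrist force passes 120 N, or if a joint passes its speed limit or range.

ROBOT

A 7-joint arm with a two-finger parallel gripper is mounted at the origin on a cart in front of the work surface, level with it; the furniture and walls round the work are solid. World frame = base frame: x ahead of the robot, y to its left, z up, the work surface at z = 0. Lengths are in m, angles in rad, forces in N, time in s.
With the tool pointing down it reaches from about 0.4 to 0.85 m from the base axis. Payload 10.4 kg.
Tool frame: the origin (TCP) lies between the finger pads; the fingertips stand 14 mm ahead of it and the grasp point (between the pads) lies 5 mm behind it (r.finger_overhang is the z of the fingertips in the tool frame, in m); z points along the fingers, y is the line along which they close (so a half turn about z gives the same grasp; the last joint's range is limited). The gripper opens to 87 mm and grips with 3 to 60 N. Pads are 19 mm wide; open, the fingers measure 117 mm over their backs; the gripper's body (75 mm by 190 mm) begins 51 mm behind the grasp point.
Start: joints at [-1.137, 0.332, -0.065, 1.46, 0.022, 1.35, -0.088], TCP at [0.276, 0.561, 0.237] pointing down, gripper open.
Joint ranges: [-2.6, 2.6], [-0.5, 2.12], [-1.47, 1.34], [0.16, 2.42], [-1.27, 4.41], [0.06, 2.06], [-2.6, 2.6]. Speed limits (rad/s): [2.22, 2.22, 2.79, 2.79, 3.14, 3.14, 3.14].

INTERFACE

Orientations are given as a unit quaternion [x, y, z, w].
In Python, from bench import r, optics gives the robot as it stands.
- The arm moves only by the shell command python3 -m pendant 'ROWS' [FORCE]. ROWS is JSON, a list of rows, each a list of 7 numbers: the closure, from -1 (fully open) to 1 (shut), then the shift along the tool's x, y, z scaled (see below), then the turn, a rotation vector about the tool's x, y, z scaled (see below). In form: [[grip, x, y, z, rx, ry, rz], ...]. A call has 1 to 8 rows; each row is the pose to reach, as a shift and turn from the pose commanded when the call began, along the tool's axes at that moment; what a row does not reach only later rows make up. The controller multiplies each number of a shift by 0.3 m and each number of a turn by 120 degrees. A row lasts 1/8 s, in which the tool goes at most 62.5 mm and 10.7 degrees, less where a joint would pass 70% of its speed; a pose out of reach is approached as far as the arm can. A call with a number of a shift or a turn outside -1 to 1 is refused whole. A call with a gripper value outside its range is refused whole. The fingers move at their own pace and stop on an object; FORCE is the grip in N (left out, the last holds). Time passes only in rows, so rows that repeat a pose let the fingers close. It gives the time, the measured TCP pose, the force, the opening and the grip force at its end, in the units of the state.
- r.read_state(): the state, without advancing time (a new reading comes with each control period).
- optics.camera(name): name is "scene" or "top" or "wrist"; returns a dict with "pixels" (420x560x3 uint8, red, green, blue), "vfov" (degrees; the focal length in pixels is half the picture's height over the tangent of half this angle, whatever the lens; pixels are square), "cx", "cy" (the principal point, pixels), "D" ([k1, k2, p1, p2, k3] as OpenCV has them; the pictures are not rectified), "rvec" (rotation vector, rad) and "tvec" (3), from world to camera coordinates, as OpenCV has them. Camera axes: x right, y down, z forward; pixel columns grow to the right and rows downward; lengths in m; the calibration is good to about 2 mm. A picture is of the moment at which its call begins. There is no depth.
- r.close_job(): hands the job in; it is judged then, once.
The state is a dict: "time": time; "joint_positions": joint angles; "joint_vel": joint speeds; "joint_torque": joint torques, N m; "ee_pos": TCP position; "eef_rot": TCP orientation; "ft_force": force on the tool from outside, world axes, zero at the start; "torque": the same for the moment, N m; "width": finger opening in m; "grip_force": force on a finger pad.
Only numpy, scipy, OpenCV 4.12 (cv2) and the standard library are available. Lean on these libraries where they do the work, as an engineer would, in place of code of your own. Each camera call takes 0.05 s, during which the arm holds its last target. There are 200 camera calls.

## Working session

There is one attempt and no reset: what is moved stays moved. The work goes in short steps, Python scripts to look and compute and a shell command to move; the robot and the scene stay as the last step left them, time stands still between calls to the robot, and variables do not carry over. Pictures are saved under pics/ and viewed, at most 17 in all, crops included, and the job is handed in when it is done.

```bash
ls; mkdir -p pics; python3 - <<'E'
from bench import r, optics
import cv2
s=r.read_state(); print({k:s[k] for k in('time','ee_pos','eef_rot','width','ft_force')})
for n in('scene','top'):
    c=optics.camera(n); cv2.imwrite(f'pics/{n}0.png',c['pixels'][:,:,::-1])
    print(n,c['vfov'],c['cx'],c['cy'],c['D'],c['rvec'],c['tvec'])
E
```

```text
pics
{'time': 0.0, 'ee_pos': array([0.27550591, 0.56058322, 0.23572579]), 'eef_rot': array([ 2.26404594e-01,  9.74033059e-01, -7.37039458e-04, -1.31087292e-04]), 'width': 0.08695081007965642, 'ft_force': array([-0.80274221,  0.23249099, -0.42286447])}
scene 50.25636005185735 284.0221211020679 215.45908930834042 [-0.12276574  0.          0.          0.          0.        ] [ 2.11378247 -0.96561526  0.43012365] [-0.35094338  0.30953049  0.61877615]
top 55.269840763915404 281.6273215667574 207.8906529205555 [-0.00945673  0.          0.          0.          0.        ] [ 2.10089652 -2.16101516  0.14295188] [0.02275992 0.54461301 0.89588857]
```

View pics/scene0.png

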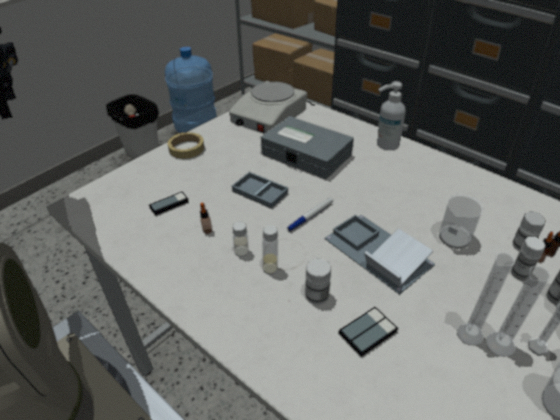

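View pics/top0.png

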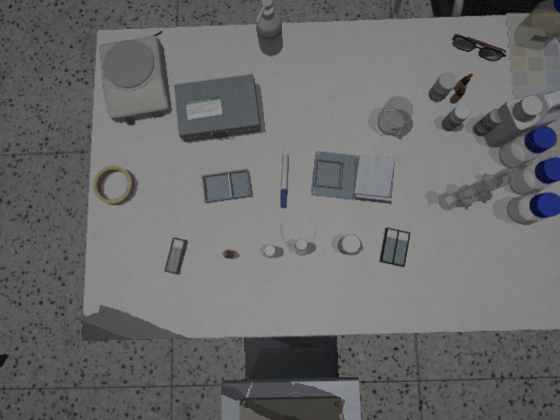

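The scene view shows the dropper at (205,218), short vial (240,237), tall vial (270,250), jar (318,280), wide carrier (368,330) and narrow carrier (168,203). In the top view the caps are at (228,254), (269,251), (302,247) and (350,244), the carriers at (395,247) and (176,255), and the trays at (227,186) and (353,176).

```bash
cat > h.py <<'E'
from bench import r, optics
import cv2, numpy as np
from scipy.spatial.transform import Rotation as R
def cam(n):
    c=optics.camera(n); h=c['pixels'].shape[0]; f=h/2/np.tan(np.radians(c['vfov'])/2)
    c['K']=np.array([[f,0,c['cx']],[0,f,c['cy']],[0,0,1.]]); c['D']=np.array(c['D'],float)
    c['R']=cv2.Rodrigues(np.array(c['rvec'],float))[0]; c['t']=np.array(c['tvec'],float); return c
def rays(c,px):
    u=cv2.undistortPoints(np.array(px,float).reshape(-1,1,2),c['K'],c['D']).reshape(-1,2)
    return -c['R'].T@c['t'], np.c_[u,np.ones(len(u))]@c['R']
def plane(c,px,z):
    o,d=rays(c,px); return o+d*((z-o[2])/d[:,2])[:,None]
def proj(c,P):
    return cv2.projectPoints(np.array(P,float).reshape(-1,1,3),c['R'],c['t'],c['K'],c['D'])[0].reshape(-1,2)
def tri(c1,p1,c2,p2):
    (o1,d1),(o2,d2)=rays(c1,[p1]),rays(c2,[p2]); A=np.c_[d1[0],-d2[0]]
    s=np.linalg.lstsq(A,o2-o1,rcond=None)[0]; a,b=o1+s[0]*d1[0],o2+s[1]*d2[0]
    return (a+b)/2, np.linalg.norm(a-b)
E
python3 - <<'E'
from h import *
t=cam('top');s=cam('scene')
np.save('pics/top.npy',t['pixels']);np.save('pics/scene.npy',s['pixels'])
a=t['pixels'][145:275,155:415,::-1]; cv2.imwrite('pics/topc.png',cv2.resize(a,None,fx=3,fy=3,interpolation=cv2.INTER_CUBIC))
a=s['pixels'][165:360,140:440,::-1]; cv2.imwrite('pics/scenec.png',cv2.resize(a,None,fx=2.6,fy=2.6,interpolation=cv2.INTER_CUBIC))
for n,p,z in(('drop',(228,254),.078),('short',(269,251),.072),('tall',(302,247),.103),('jar',(350,244),.078),('dbl',(395,247),.012),('sgl',(176,255),.012),('pt',(227,186),.018),('rt',(353,176),.018)):
    print(n,plane(t,[p],z).round(3))
E
```

```text
drop [[0.44  0.128 0.078]]
short [[0.444 0.038 0.072]]
tall [[ 0.449 -0.035  0.103]]
jar [[ 0.454 -0.142  0.078]]
dbl [[ 0.448 -0.258  0.012]]
sgl [[0.444 0.263 0.012]]
pt [[0.607 0.139 0.018]]
rt [[ 0.622 -0.167  0.018]]
```

View pics/topc.png

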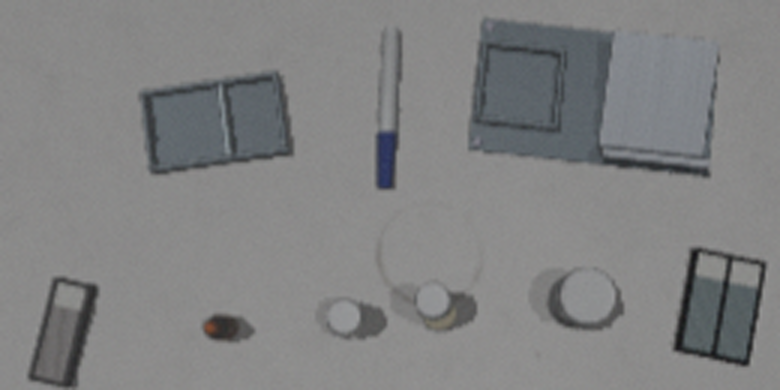

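View pics/scenec.png

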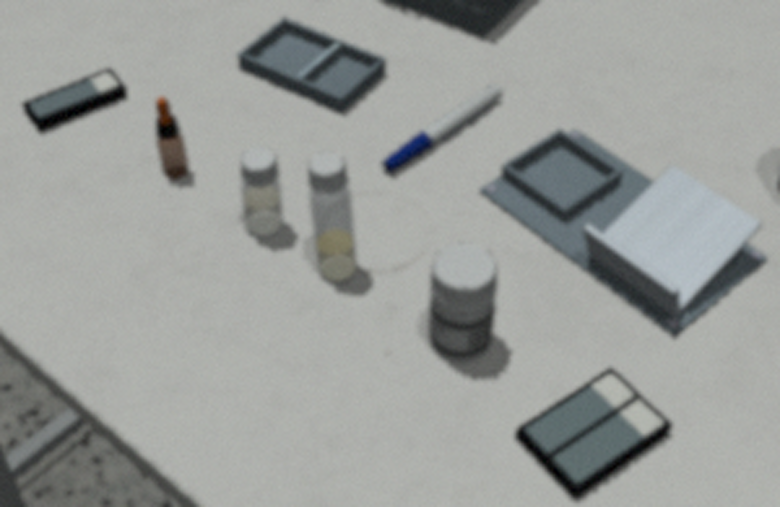

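The top crop (scale 3, offset 155,145) shows the pocket tray with its wider pocket at left, a pen between the trays, and the rest tray with its pocket left and slope right, lip toward the robot. Both carriers lie about lengthwise along x, slightly yawed.

```bash
python3 - <<'E'
from h import *
t=cam('top');s=cam('scene')
g=cv2.GaussianBlur(cv2.cvtColor(t['pixels'],cv2.COLOR_RGB2GRAY),(3,3),0); g2=cv2.cvtColor(s['pixels'],cv2.COLOR_RGB2GRAY)
print('table grey',g[215,250],g2[300,230])
def rect(roi,thr,z,name):
    x0,y0,x1,y1=roi; m=(g[y0:y1,x0:x1]<thr).astype(np.uint8)
    n,l,st,_=cv2.connectedComponentsWithStats(m); k=1+np.argmax(st[1:,4])
    pts=np.argwhere(l==k)[:,::-1]+[x0,y0]; P=plane(t,pts,z)
    (cx,cy),(w,h),a=cv2.minAreaRect((P[:,:2]*1000).astype(np.float32)); b=cv2.boxPoints(((cx,cy),(w,h),a))
    e=[b[1]-b[0],b[2]-b[1]]; e=max(e,key=np.linalg.norm); ang=np.degrees(np.arctan2(e[1],e[0]))
    print(name,'c',round(cx,1),round(cy,1),'size',round(w,1),round(h,1),'long-axis deg',round(ang%180,1),len(pts))
T=int(g[215,250])
for d in(15,22,30):
    rect((195,160,258,212),T-d,.014,'pocket'); rect((300,140,410,212),T-d,.002,'resttray')
    rect((160,230,195,278),T-d,.006,'sgl'); rect((375,222,420,272),T-d,.006,'dbl')
    rect((310,155,346,192),T-d-10,.018,'restpocket')
# caps: bright blobs
hsv=cv2.cvtColor(t['pixels'],cv2.COLOR_RGB2HSV)
for nm,(u,v),rad,z in(('short',(269,251),7,.072),('tall',(299,245),7,.103),('jar',(350,244),12,.078)):
    print(nm,[int(x) for x in g[v-10:v+11:2,u]],[int(x) for x in g[v,u-14:u+15:2]])
E
```

```text
table grey 138 176
pocket c 608.9 140.0 size 74.8 121.9 long-axis deg 96.7 1477
resttray c 623.6 -167.7 size 199.2 115.6 long-axis deg 81.6 2428
sgl c 442.5 265.0 size 43.1 87.5 long-axis deg 166.3 583
dbl c 449.3 -258.2 size 65.3 88.6 long-axis deg 166.4 921
restpocket c 631.5 -107.2 size 81.8 91.3 long-axis deg 177.1 1219
pocket c 608.3 140.6 size 73.0 119.7 long-axis deg 96.7 1419
resttray c 622.7 -168.2 size 198.7 113.3 long-axis deg 81.0 2237
sgl c 442.8 265.2 size 41.1 86.9 long-axis deg 166.0 546
dbl c 449.3 -258.2 size 63.4 87.7 long-axis deg 166.1 866
restpocket c 631.4 -108.3 size 79.6 91.2 long-axis deg 177.1 1199
pocket c 608.7 140.1 size 70.4 117.9 long-axis deg 96.8 1322
resttray c 623.1 -168.6 size 197.5 110.7 long-axis deg 81.3 2031
sgl c 442.9 265.2 size 40.2 85.7 long-axis deg 166.3 507
dbl c 449.4 -258.2 size 62.1 86.5 long-axis deg 165.9 818
restpocket c 632.0 -109.5 size 77.4 89.8 long-axis deg 177.1 824
short [140, 136, 136, 149, 149, 149, 149, 131, 113, 138, 140] [140, 140, 136, 124, 125, 141, 148, 149, 150, 148, 101, 88, 90, 90, 106]
tall [141, 141, 138, 139, 150, 149, 149, 150, 131, 106, 126] [130, 123, 118, 114, 118, 145, 149, 149, 150, 146, 96, 83, 91, 102, 130]
jar [136, 142, 143, 142, 142, 143, 143, 142, 140, 110, 94] [120, 86, 82, 123, 142, 142, 142, 143, 143, 143, 143, 144, 107, 122, 140]
```

```bash
cat > m.py <<'E'
from h import *
t=cam('top');s=cam('scene')
T=lambda P:(np.array(P,float)+.5)/3-.5+[155,145]
S=lambda P:(np.array(P,float)+.5)/2.6-.5+[140,165]
def yaw(a,b): d=b-a; return np.degrees(np.arctan2(d[1],d[0])).round(1)
def edges(n,A): # corners far-left, near-left, near-right, far-right
    print(n,'c',A.mean(0).round(4),'LxW',[np.linalg.norm(A[i]-A[(i+1)%4]).round(4) for i in range(4)],'yaw',yaw(A[1],A[0]),yaw(A[2],A[3]),yaw(A[2],A[1])-90,yaw(A[3],A[0])-90)
def q(c,f,pts,zs): return np.vstack([plane(c,[f(p)],z) for p,z in zip(pts,zs)])
edges('sgl top',q(t,T,[(54,277),(29,382),(74,387),(98,287)],[.012,.012,0,0]))
edges('sgl scn',q(s,S,[(111,70),(24,103),(43,130),(126,94)],[.012,.012,0,0]))
edges('dbl top',q(t,T,[(690,247),(674,350),(749,364),(766,261)],[0,0,.012,.012]))
edges('dbl scn',q(s,S,[(610,369),(517,434),(577,489),(669,426)],[.012]*4))
edges('pt top',q(t,T,[(141,92),(151,173),(293,155),(278,72)],[.018]*4))
edges('pt scn',q(s,S,[(285,20),(240,60),(344,98),(385,68)],[.018]*4))
A=q(t,T,[(485,18),(470,151),(710,177)],[.004,.004,.004]); A=np.vstack([A,A[0]+A[2]-A[1]]); edges('rt top',A)
A=q(s,S,[(572,130),(482,190),(676,330),(766,258)],[.004]*4); edges('rt scn',A)
edges('rpocket top',q(t,T,[(483,45),(476,122),(558,131),(566,52)],[.018]*4))
for n,a,b,z in(('drop',(208,327),(162,103),.075),('short',(344,317),(260,158),.072),('tall',(433,299),(327,161),.103),('jar',(588,296),(463,262),.078)):
    p,e=tri(t,T(a),s,S(b)); print(n,p.round(4),round(e,4),plane(t,[T(a)],z).round(4),plane(s,[S(b)],z).round(4))
for n,a,b in(('shelfTL',(613,30),(678,168)),('shelfTR',(719,40),(761,225)),('lipL',(603,148),(590,228)),('lipR',(712,160),(678,297))):
    p,e=tri(t,T(a),s,S(b)); print(n,p.round(4),round(e,4))
E
python3 m.py
```

```text
sgl top c [0.4422 0.265  0.006 ] LxW [np.float64(0.0848), np.float64(0.0351), np.float64(0.0817), np.float64(0.0356)] yaw -12.7 -13.1 -8.400000000000006 -13.900000000000006
sgl scn c [0.4438 0.2642 0.006 ] LxW [np.float64(0.0814), np.float64(0.0312), np.float64(0.0794), np.float64(0.0268)] yaw -15.5 -12.1 -7.599999999999994 -11.0
dbl top c [ 0.4499 -0.2583  0.006 ] LxW [np.float64(0.0837), np.float64(0.0579), np.float64(0.0826), np.float64(0.0594)] yaw -12.4 -13.5 -12.900000000000006 -14.0
dbl scn c [ 0.4472 -0.2608  0.012 ] LxW [np.float64(0.0836), np.float64(0.0526), np.float64(0.0789), np.float64(0.056)] yaw -11.8 -14.2 -9.599999999999994 -14.700000000000003
pt top c [0.6077 0.1402 0.018 ] LxW [np.float64(0.0678), np.float64(0.1154), np.float64(0.07), np.float64(0.1128)] yaw 7.1 9.2 5.599999999999994 6.700000000000003
pt scn c [0.6046 0.1343 0.018 ] LxW [np.float64(0.0697), np.float64(0.1067), np.float64(0.0534), np.float64(0.1164)] yaw 10.0 0.7 11.0 2.5
rt top c [ 0.6229 -0.1702  0.004 ] LxW [np.float64(0.1129), np.float64(0.1949), np.float64(0.1129), np.float64(0.1949)] yaw -8.5
[... 190 characters left out ...]
00006 -8.0
rpocket top c [ 0.6293 -0.1075  0.018 ] LxW [np.float64(0.0643), np.float64(0.0662), np.float64(0.0659), np.float64(0.0675)] yaw -7.3 -8.5 -8.200000000000003 -6.900000000000006
drop [0.4417 0.1379 0.0702] 0.002 [[0.4407 0.1377 0.075 ]] [[0.439  0.1324 0.075 ]]
short [0.4466 0.036  0.0699] 0.0027 [[0.4455 0.0368 0.072 ]] [[0.4461 0.0333 0.072 ]]
tall [ 0.4543 -0.0283  0.1003] 0.0025 [[ 0.455  -0.0291  0.103 ]] [[ 0.4512 -0.0296  0.103 ]]
jar [ 0.4558 -0.1439  0.079 ] 0.0007 [[ 0.4556 -0.1438  0.078 ]] [[ 0.4568 -0.1436  0.078 ]]
shelfTL [ 0.6722 -0.184   0.0333] 0.0056
shelfTR [ 0.6585 -0.2647  0.0355] 0.0005
lipL [ 0.575  -0.1691  0.0341] 0.002
lipR [ 0.5617 -0.2526  0.0327] 0.002
```

```bash
cat > plan.py <<'E'
# usage: plan.py x,y,z,yawdeg,tiltrad ...  -> rows from the present pose (mm inputs)
import sys; from h import *
D=np.diag([-1.,1,-1])
def pose(yaw,tilt): return R.from_euler('z',yaw,degrees=True)*R.from_euler('y',-tilt)*R.from_matrix(D)
if __name__=='__main__':
    s=r.read_state(); p0=np.array(s['ee_pos']); R0=R.from_quat(s['eef_rot'])
    E=(R0*R.from_matrix(D)).as_euler('ZYX',degrees=True)
    print('t',round(s['time'],2),'tcp',(p0*1e3).round(1),'yaw/pitch/roll',E.round(1),'F',np.round(s['ft_force'],1),'w',round(s['width']*1e3,1),'g',round(s['grip_force'],1))
    for a in sys.argv[1:]:
        v=[float(k) for k in a.split(',')]; Rt=pose(v[3],v[4])
        d=R0.inv().apply(np.array(v[:3])/1e3-p0); w=np.degrees((R0.inv()*Rt).as_rotvec())
        print(a,(d/.3).round(4).tolist(),(w/120).round(4).tolist(),'rows>=',int(np.ceil(max(np.linalg.norm(d)/.0625,np.linalg.norm(w)/10.7))))
E
python3 plan.py 360,330,237,-20,0 420,60,237,-13.3,0 447,-267,120,-13.3,0
```

```text
t 0.4 tcp [275.6 560.9 236.4] yaw/pitch/roll [-26.2  -0.   -0. ] F [ 0.6 -0.1  0.1] w 86.9 g 0.0
360,330,237,-20,0 [-0.5919, -0.5667, -0.0018] [-0.0001, 0.0, -0.0514] rows>= 4
420,60,237,-13.3,0 [-1.1683, -1.2862, -0.0017] [-0.0001, 0.0, -0.1073] rows>= 9
447,-267,120,-13.3,0 [-1.7298, -2.2247, 0.3885] [-0.0001, 0.0, -0.1073] rows>= 14
```

```bash
python3 -m pendant '[[-1,-0.592,-0.567,0,0,0,-0.107],[-1,-0.592,-0.567,0,0,0,-0.107],[-1,-0.592,-0.567,0,0,0,-0.107],[-1,-0.592,-0.567,0,0,0,-0.107],[-1,-0.592,-0.567,0,0,0,-0.107]]' 20
for i in 1; do python3 -m pendant '[[-1,-0.37,-0.935,0,0,0,0],[-1,-0.37,-0.935,0,0,0,0],[-1,-0.37,-0.935,0,0,0,0],[-1,-0.37,-0.935,0,0,0,0],[-1,-0.37,-0.935,0,0,0,0]]'; done
python3 -m pendant '[[-1,-0.37,-0.935,0,0,0,0],[-1,-0.37,-0.935,0,0,0,0],[-1,-0.37,-0.935,0.1,0,0,0],[-1,-0.37,-0.935,0.2,0,0,0],[-1,-0.37,-0.935,0.3,0,0,0],[-1,-0.37,-0.935,0.3,0,0,0]]'
python3 plan.py 447,-267,40,-13.3,0  447,-267,16,-13.3,0
python3 -c "
from h import *
c=cam('wrist');cv2.imwrite('pics/w1.png',c['pixels'][:,:,::-1]);print(-c['R'].T@c['t'])"
```

```text
time: 1.02
ee_pos: [0.3623, 0.3258, 0.2371]
eef_rot: [0.12, 0.993, 0.0, 0.001]
ft_force: [-0.9, 0.2, 0.6]
width: 0.0872
grip_force: 0.0
time: 1.65
ee_pos: [0.4035, 0.0297, 0.2369]
eef_rot: [0.116, 0.993, 0.0, 0.0]
ft_force: [0.3, -0.5, 0.5]
width: 0.0871
grip_force: 0.0
time: 2.4
ee_pos: [0.4456, -0.269, 0.1441]
eef_rot: [0.117, 0.993, -0.001, -0.002]
ft_force: [0.3, 0.6, 0.6]
width: 0.0871
grip_force: 0.0
t 2.4 tcp [ 445.6 -269.   144.1] yaw/pitch/roll [-13.5   0.2  -0.1] F [0.3 0.6 0.6] w 87.1 g 0.0
447,-267,40,-13.3,0 [-0.004, 0.0084, 0.3471] [-0.001, -0.0016, -0.0014] rows>= 2
447,-267,16,-13.3,0 [-0.0042, 0.0086, 0.4271] [-0.001, -0.0016, -0.0014] rows>= 3
[ 0.38064172 -0.25230375  0.29170065]
```

View pics/w1.png

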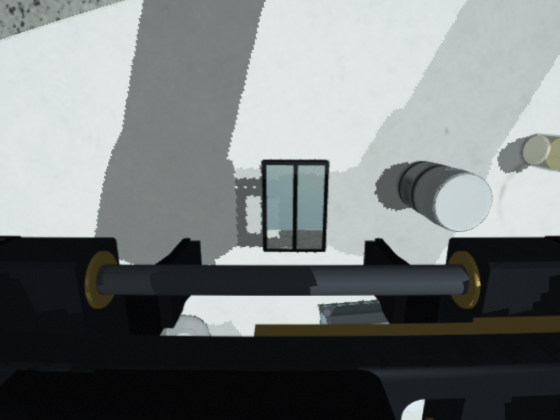

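The wrist view shows the wide carrier with corners at about (262,160), (329,160), (326,250), (263,250). It lies nearly straight in the tool frame, with the jar clear to the right.

```bash
python3 -c "
from h import *
c=cam('wrist');P=plane(c,[(262,160),(329,160),(326,250),(263,250)],.012);print(P.round(4),P.mean(0).round(4));d=P[1]-P[2];e=P[0]-P[3];print(np.degrees(np.arctan2(d[1],d[0])),np.degrees(np.arctan2(e[1],e[0])),np.linalg.norm(P[0]-P[1]),np.linalg.norm(e))
J=plane(c,[(462,201)],.078);print('jar',J)"
```

```text
[[ 0.4035 -0.2758  0.012 ]
 [ 0.4167 -0.2202  0.012 ]
 [ 0.4962 -0.239   0.012 ]
 [ 0.4829 -0.295   0.012 ]] [ 0.4498 -0.2575  0.012 ]
166.73048786040354 166.39373887601835 0.05705844391770048 0.08164967066558362
jar [[ 0.45586825 -0.14506681  0.078     ]]
```

```bash
python3 -m pendant '[[-1,-0.005,0.014,0.2,0,0,0],[-1,-0.005,0.014,0.35,0,0,0],[-1,-0.005,0.014,0.427,0,0,0],[-1,-0.005,0.014,0.427,0,0,0],[-1,-0.005,0.014,0.427,0,0,0]]' 25
python3 -m pendant '[[1,0,0,0,0,0,0],[1,0,0,0,0,0,0],[1,0,0,0,0,0,0],[1,0,0,0,0,0,0],[1,0,0,0,0,0,0],[1,0,0,0,0,0,0]]'
```

```text
time: 3.12
ee_pos: [0.4504, -0.2631, 0.02]
eef_rot: [0.116, 0.993, 0.0, 0.001]
ft_force: [-0.7, -0.0, 0.5]
width: 0.0867
grip_force: 0.0
time: 3.88
ee_pos: [0.4493, -0.2632, 0.0186]
eef_rot: [0.116, 0.993, 0.0, 0.0]
ft_force: [-0.3, 2.1, 6.0]
width: 0.0576
grip_force: 25.0
```

```bash
python3 - <<'E'
s=open('plan.py').read()
s=s.replace("if __name__","O=np.array([578.4,-211.8,5.]); SH=R.from_euler('z',-8.2,degrees=True)*R.from_euler('y',-.3)\nif __name__")
s=s.replace("        v=[float(k) for k in a.split(',')]; Rt","        v=[float(k) for k in a.lstrip('s').split(',')]\n        if a[0]=='s': v=list(O+SH.apply(v[:3]))+[-8.2,.3]; print(np.round(v,1).tolist())\n        Rt")
s=s.replace("    for a in sys","    print('in shelf',SH.inv().apply(p0*1e3-O).round(1))\n    for a in sys",1)
open('plan.py','w').write(s)
E
python3 -m pendant '[[1,0,0,-0.1,0,0,0],[1,0,0,-0.3,0,0,0],[1,0,0,-0.4,0,0,0],[1,0,0,-0.4,0,0,0],[1,0,0,-0.4,0,0,0]]'
python3 plan.py s51,0,80 s51,0,35
```

```text
time: 4.5
ee_pos: [0.4486, -0.263, 0.1374]
eef_rot: [0.116, 0.993, 0.0, -0.001]
ft_force: [-1.0, 1.2, -0.1]
width: 0.0575
grip_force: 25.0
t 4.5 tcp [ 448.6 -263.   137.4] yaw/pitch/roll [-13.3   0.1   0. ] F [-1.   1.2 -0.1] w 57.5 g 25.0
in shelf [-76.6 -69.2 162.3]
[603.2, -215.4, 96.5, -8.2, 0.3]
s51,0,80 [-0.4651, 0.2734, 0.136] [-0.0063, -0.1437, -0.0424] rows>= 3
[616.4, -217.3, 53.5, -8.2, 0.3]
s51,0,35 [-0.5094, 0.2773, 0.2792] [-0.0063, -0.1437, -0.0424] rows>= 4
```

```bash
python3 -m pendant '[[1,-0.2,0.12,0,0,-0.05,-0.02],[1,-0.465,0.273,0.05,-0.006,-0.144,-0.042],[1,-0.465,0.273,0.136,-0.006,-0.144,-0.042],[1,-0.465,0.273,0.136,-0.006,-0.144,-0.042],[1,-0.465,0.273,0.136,-0.006,-0.144,-0.042],[1,-0.465,0.273,0.136,-0.006,-0.144,-0.042]]'
python3 plan.py s51,0,35 s51,0,22; python3 -c "
from h import *
c=cam('scene');a=c['pixels'][180:310,300:480,::-1];cv2.imwrite('pics/s2.png',cv2.resize(a,None,fx=4,fy=4,interpolation=cv2.INTER_CUBIC))"
```

```text
time: 5.25
ee_pos: [0.6032, -0.217, 0.0981]
eef_rot: [0.072, 0.986, -0.011, 0.15]
ft_force: [0.2, -0.2, -0.6]
width: 0.0581
grip_force: 25.0
t 5.25 tcp [ 603.2 -217.    98.1] yaw/pitch/roll [ -8.3 -17.3  -0.1] F [ 0.2 -0.2 -0.6] w 58.1 g 25.0
in shelf [51.6 -1.6 81.5]
[616.4, -217.3, 53.5, -8.2, 0.3]
s51,0,35 [0.0025, 0.0055, 0.1549] [-0.0008, 0.001, -0.0011] rows>= 1
[620.2, -217.8, 41.1, -8.2, 0.3]
s51,0,22 [0.0026, 0.0055, 0.1982] [-0.0008, 0.001, -0.0011] rows>= 1
```

View pics/s2.png

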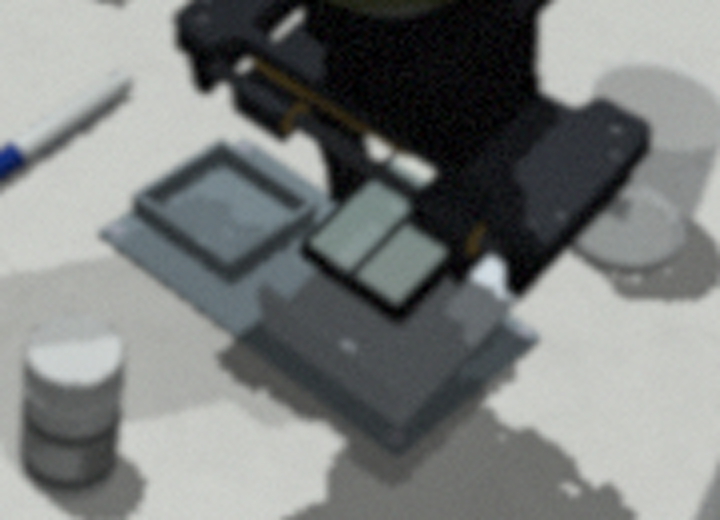

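The carrier hangs above the shelf, aligned with it. The beaker and jar are clear.

```bash
python3 -m pendant '[[1,0.003,0.005,0.1,0,0,0],[1,0.003,0.005,0.17,0,0,0],[1,0.003,0.005,0.18,0,0,0],[1,0.003,0.005,0.19,0,0,0],[1,0.003,0.005,0.19,0,0,0],[1,0.003,0.005,0.19,0,0,0]]'
python3 plan.py
python3 -m pendant '[[1,0,0,0.003,0,0,0],[1,0,0,0.006,0,0,0],[1,0,0,0.009,0,0,0],[1,0,0,0.009,0,0,0]]'
python3 plan.py
```

```text
time: 6.05
ee_pos: [0.6195, -0.2167, 0.0448]
eef_rot: [0.071, 0.986, -0.01, 0.15]
ft_force: [-12.3, 5.5, 16.8]
width: 0.0579
grip_force: 25.0
t 6.05 tcp [ 619.5 -216.7   44.8] yaw/pitch/roll [ -8.3 -17.3   0.1] F [-12.3   5.5  16.8] w 57.9 g 25.0
in shelf [51.3  1.  25.8]
time: 6.55
ee_pos: [0.6208, -0.217, 0.0433]
eef_rot: [0.071, 0.986, -0.01, 0.151]
ft_force: [-17.0, 7.4, 27.5]
width: 0.0577
grip_force: 25.0
t 6.55 tcp [ 620.8 -217.    43.3] yaw/pitch/roll [ -8.3 -17.4   0.1] F [-17.    7.4  27.5] w 57.7 g 25.0
in shelf [52.1  0.9 24. ]
```

```bash
python3 -m pendant '[[1,0,0,-0.009,0,0,0],[1,0.01,0,-0.009,0,0,0],[1,0.02,0,-0.009,0,0,0],[1,0.02,0,-0.009,0,0,0]]'
python3 plan.py
python3 -m pendant '[[1,0.005,0,0,0,0,0],[1,0.01,0,0,0,0,0],[1,0.01,0,0,0,0,0]]'
python3 plan.py
```

```text
time: 7.05
ee_pos: [0.6141, -0.2161, 0.0414]
eef_rot: [0.071, 0.986, -0.011, 0.15]
ft_force: [-3.3, 1.3, 5.9]
width: 0.0575
grip_force: 25.0
t 7.05 tcp [ 614.1 -216.1   41.4] yaw/pitch/roll [ -8.3 -17.3  -0. ] F [-3.3  1.3  5.9] w 57.5 g 25.0
in shelf [45.1  0.8 24.2]
time: 7.42
ee_pos: [0.6132, -0.2159, 0.0413]
eef_rot: [0.071, 0.986, -0.012, 0.152]
ft_force: [7.2, -2.1, 0.4]
width: 0.0575
grip_force: 25.0
t 7.42 tcp [ 613.2 -215.9   41.3] yaw/pitch/roll [ -8.2 -17.5  -0.1] F [ 7.2 -2.1  0.4] w 57.5 g 25.0
in shelf [44.2  0.9 24.4]
```

```bash
python3 -m pendant '[[1,0,0,0.004,0,0,0],[1,0,0,0.004,0,0,0],[-0.6,0,0,0.004,0,0,0],[-0.6,0,0,0.004,0,0,0],[-0.6,0,0,0.004,0,0,0],[-0.6,0,0,-0.15,0,0,0],[-0.6,0,0,-0.4,0,0,0],[-0.6,0,0,-0.4,0,0,0]]'
python3 plan.py 400,200,180,-13,0
python3 -c "
from h import *
c=cam('scene');a=c['pixels'][180:310,300:480,::-1];cv2.imwrite('pics/s3.png',cv2.resize(a,None,fx=4,fy=4,interpolation=cv2.INTER_CUBIC))"
```

```text
time: 8.43
ee_pos: [0.5764, -0.2111, 0.1581]
eef_rot: [0.072, 0.986, -0.011, 0.152]
ft_force: [0.9, 0.3, -0.2]
width: 0.0696
grip_force: 0.0
t 8.43 tcp [ 576.4 -211.1  158.1] yaw/pitch/roll [ -8.3 -17.5  -0. ] F [ 0.9  0.3 -0.2] w 69.6 g 0.0
in shelf [ 43.2   0.4 146.8]
400,200,180,-13,0 [0.7217, 1.271, -0.3045] [0.006, 0.1459, 0.0388] rows>= 8
```

View pics/s3.png

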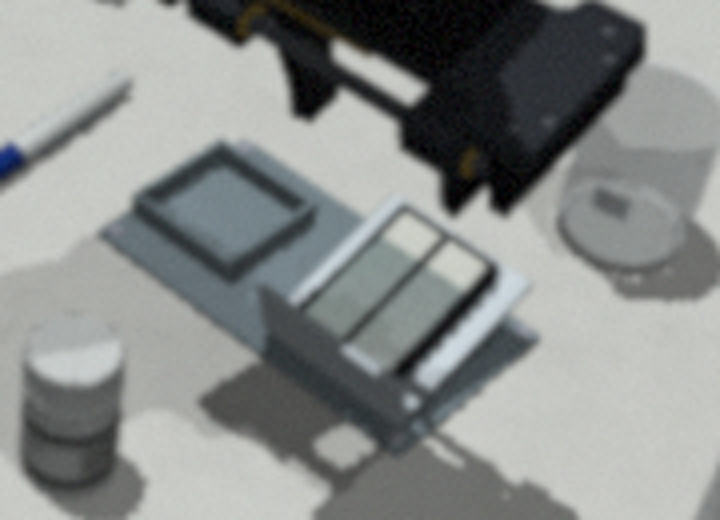

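The wide carrier lies on the shelf against the lip. Its lateral centring still has to be measured once the arm is away.

```bash
python3 -m pendant '[[-0.6,0.2,0.3,-0.15,0,0.04,0.01],[-0.6,0.36,0.63,-0.15,0.006,0.146,0.039],[-0.6,0.36,0.63,-0.15,0.006,0.146,0.039],[-0.6,0.36,0.63,-0.15,0.006,0.146,0.039],[-0.6,0.36,0.63,-0.15,0.006,0.146,0.039],[-0.6,0.36,0.63,-0.15,0.006,0.146,0.039]]'
python3 plan.py 442.5,264.8,140,-13,0
```

```text
time: 9.22
ee_pos: [0.4877, -0.0071, 0.1648]
eef_rot: [0.113, 0.994, -0.001, -0.003]
ft_force: [0.5, -0.5, 0.9]
width: 0.0696
grip_force: 0.0
t 9.22 tcp [487.7  -7.1 164.8] yaw/pitch/roll [-13.    0.3  -0.1] F [ 0.5 -0.5  0.9] w 69.6 g 0.0
in shelf [-66.4 189.6 187.8]
442.5,264.8,140,-13,0 [0.3501, 0.8496, 0.0828] [-0.0009, -0.0024, 0.0002] rows>= 5
```

```bash
python3 -m pendant '[[-0.6,0.35,0.85,0,0,-0.002,0],[-0.6,0.35,0.85,0,0,-0.002,0],[-0.6,0.35,0.85,0,0,-0.002,0],[-0.6,0.35,0.85,0.04,0,-0.002,0],[-0.6,0.35,0.85,0.083,0,-0.002,0],[-0.6,0.35,0.85,0.083,0,-0.002,0],[-0.6,0.35,0.85,0.083,0,-0.002,0]]'
python3 plan.py 442.5,264.8,16,-13,0
python3 - <<'E'
from h import *
w=cam('wrist');t=cam('top')
a=t['pixels'][145:275,155:415,::-1]; cv2.imwrite('pics/topd.png',cv2.resize(a,None,fx=3,fy=3,interpolation=cv2.INTER_CUBIC))
a=t['pixels'][145:215,300:405,::-1]; b=cv2.resize(a,None,fx=5,fy=5,interpolation=cv2.INTER_CUBIC)
c=cv2.resize(w['pixels'][100:300,130:430,::-1],(525,350)); cv2.imwrite('pics/c4.png',np.hstack([b[:300],np.zeros((300,5,3),np.uint8)]) if 0 else np.vstack([b[:,:525],c[:245]]))
np.save('pics/w4.npy',w['pixels'])
E
```

```text
time: 10.1
ee_pos: [0.4438, 0.2636, 0.1408]
eef_rot: [0.114, 0.993, -0.001, 0.0]
ft_force: [-0.2, 0.9, 0.3]
width: 0.0695
grip_force: 0.0
t 10.1 tcp [443.8 263.6 140.8] yaw/pitch/roll [-13.1  -0.   -0.1] F [-0.2  0.9  0.3] w 69.5 g 0.0
in shelf [-151.9  451.4  189.1]
442.5,264.8,16,-13,0 [0.0054, 0.0035, 0.4159] [-0.0009, 0.0001, -0.0011] rows>= 2
```

View pics/c4.png

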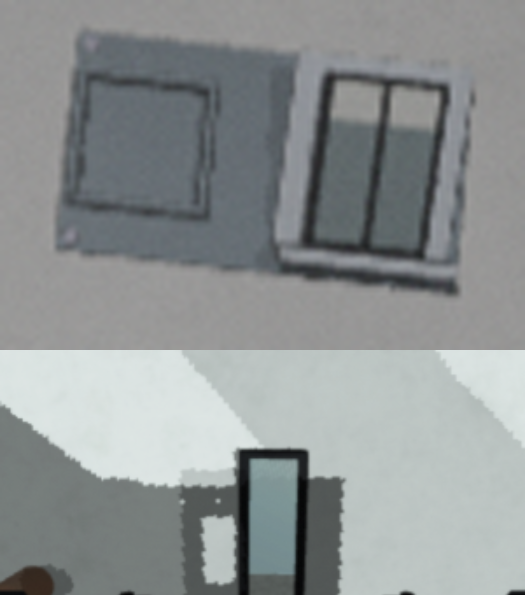

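The top crop shows the wide carrier centred on the shelf (margins about 26 and 22 px at 5×) and against the lip. The wrist crop shows the narrow carrier straight between the fingers, its far edge at about (265–306, 157).

```bash
python3 -c "
from h import *
c=cam('wrist');P=plane(c,[(265.4,157),(305.7,157),(304,235),(266,235)],.012);print(P.round(4)); m=P[:2].mean(0); print('far edge',m); ps=np.radians(-13); print('centre if far',m+np.array([.042*np.cos(ps),.042*np.sin(ps),0]),m-np.array([.042*np.cos(ps),.042*np.sin(ps),0]))"
```

```text
[[0.4003 0.2606 0.012 ]
 [0.408  0.2936 0.012 ]
 [0.4753 0.2777 0.012 ]
 [0.4676 0.2446 0.012 ]]
far edge [0.40416051 0.27713483 0.012     ]
centre if far [0.44508405 0.26768688 0.012     ] [0.36323697 0.28658277 0.012     ]
```

```bash
python3 -m pendant '[[-0.6,0.002,0.01,0.2,0,0,0],[-0.6,0.002,0.01,0.35,0,0,0],[-0.6,0.002,0.01,0.415,0,0,0],[-0.6,0.002,0.01,0.415,0,0,0],[1,0.002,0.01,0.415,0,0,0],[1,0.002,0.01,0.415,0,0,0],[1,0.002,0.01,0.415,0,0,0],[1,0.002,0.01,0.415,0,0,0]]' 25
python3 -m pendant '[[1,0,0,0,0,0,0],[1,0,0,0,0,0,0]]'; python3 plan.py
python3 -m pendant '[[1,0,0,-0.2,0,0,0],[1,0,0,-0.4,0,0,0],[1,0,-0.5,-0.5,0,0,0],[1,0,-0.9,-0.5,0,0,0],[1,0,-0.9,-0.5,0,0,0],[1,0,-0.9,-0.5,0,0,0],[1,0,-0.9,-0.5,0,0,0]]'
python3 plan.py s53,0,120 s53,0,90
```

```text
time: 11.25
ee_pos: [0.4429, 0.2685, 0.0165]
eef_rot: [0.113, 0.994, -0.0, 0.0]
ft_force: [-1.2, 0.4, -0.2]
width: 0.038
grip_force: 0.0
time: 11.5
ee_pos: [0.4429, 0.2685, 0.0164]
eef_rot: [0.113, 0.994, -0.001, -0.0]
ft_force: [1.1, -0.8, 1.8]
width: 0.0335
grip_force: 25.0
t 11.5 tcp [442.9 268.5  16.4] yaw/pitch/roll [-13.   -0.   -0.1] F [ 1.1 -0.8  1.8] w 33.5 g 25.0
in shelf [-190.2  456.1   70.8]
time: 12.38
ee_pos: [0.3815, 0.003, 0.1667]
eef_rot: [0.115, 0.993, 0.0, -0.0]
ft_force: [0.4, 0.3, 0.2]
width: 0.0339
grip_force: 25.0
t 12.38 tcp [381.5   3.  166.7] yaw/pitch/roll [-13.2   0.    0.1] F [0.4 0.3 0.2] w 33.9 g 25.0
in shelf [-167.7  184.5  221.2]
[593.4, -214.0, 135.3, -8.2, 0.3]
s53,0,120 [-0.8529, -0.543, 0.104] [-0.0058, -0.1432, -0.0413] rows>= 5
[602.2, -215.2, 106.6, -8.2, 0.3]
s53,0,90 [-0.8823, -0.5406, 0.1996] [-0.0058, -0.1432, -0.0413] rows>= 6
```

```bash
python3 -m pendant '[[1,-0.2,-0.12,0,0,-0.05,-0.02],[1,-0.4,-0.25,0,0,-0.1,-0.03],[1,-0.6,-0.4,0,-0.006,-0.143,-0.041],[1,-0.853,-0.543,0.104,-0.006,-0.143,-0.041],[1,-0.853,-0.543,0.104,-0.006,-0.143,-0.041],[1,-0.853,-0.543,0.104,-0.006,-0.143,-0.041],[1,-0.853,-0.543,0.104,-0.006,-0.143,-0.041],[1,-0.853,-0.543,0.104,-0.006,-0.143,-0.041]]'
python3 plan.py s51,0.5,60 s51,0.5,40 s51,0.5,37
```

```text
time: 13.38
ee_pos: [0.5948, -0.2103, 0.1351]
eef_rot: [0.069, 0.986, -0.011, 0.148]
ft_force: [-0.9, -0.0, -0.1]
width: 0.0336
grip_force: 25.0
t 13.38 tcp [ 594.8 -210.3  135.1] yaw/pitch/roll [ -8.  -17.1  -0.1] F [-0.9 -0.  -0.1] w 33.6 g 25.0
in shelf [ 53.7   3.8 119.6]
[609.1, -215.7, 77.4, -8.2, 0.3]
s51,0.5,60 [0.0088, -0.011, 0.1985] [-0.0003, -0.0007, 0.0017] rows>= 1
[615.0, -216.6, 58.3, -8.2, 0.3]
s51,0.5,40 [0.0087, -0.0109, 0.2652] [-0.0003, -0.0007, 0.0017] rows>= 2
[615.9, -216.7, 55.4, -8.2, 0.3]
s51,0.5,37 [0.0087, -0.0109, 0.2752] [-0.0003, -0.0007, 0.0017] rows>= 2
```

```bash
python3 -m pendant '[[1,0.009,-0.011,0.15,0,0,0],[1,0.009,-0.011,0.24,0,0,0],[1,0.009,-0.011,0.265,0,0,0],[1,0.009,-0.011,0.27,0,0,0],[1,0.009,-0.011,0.275,0,0,0],[1,0.009,-0.011,0.275,0,0,0],[1,0.009,-0.011,0.275,0,0,0]]'
python3 plan.py
python3 -m pendant '[[1,0,0,0.004,0,0,0],[1,0,0,0.008,0,0,0],[1,0,0,0.008,0,0,0]]'
python3 plan.py
```

```text
time: 14.25
ee_pos: [0.6163, -0.2171, 0.0565]
eef_rot: [0.069, 0.986, -0.011, 0.149]
ft_force: [-0.5, 0.9, -0.6]
width: 0.0337
grip_force: 25.0
t 14.25 tcp [ 616.3 -217.1   56.5] yaw/pitch/roll [ -8.  -17.2  -0.1] F [-0.5  0.9 -0.6] w 33.7 g 25.0
in shelf [51.7  0.2 37.9]
time: 14.62
ee_pos: [0.6169, -0.2172, 0.0554]
eef_rot: [0.069, 0.986, -0.01, 0.149]
ft_force: [-14.0, 6.8, 24.3]
width: 0.0337
grip_force: 25.0
t 14.62 tcp [ 616.9 -217.2   55.4] yaw/pitch/roll [ -8.  -17.2   0. ] F [-14.    6.8  24.3] w 33.7 g 25.0
in shelf [52.1  0.1 36.6]
```

```bash
python3 -m pendant '[[1,0,0,-0.008,0,0,0],[1,0.01,0,-0.008,0,0,0],[1,0.02,0,-0.008,0,0,0],[1,0.02,0,-0.008,0,0,0]]'
python3 plan.py
python3 -m pendant '[[1,0.005,0,0,0,0,0],[1,0.01,0,0,0,0,0],[1,0.01,0,0,0,0,0]]'
python3 plan.py
```

```text
time: 15.12
ee_pos: [0.61, -0.2163, 0.0539]
eef_rot: [0.069, 0.986, -0.011, 0.149]
ft_force: [0.3, -0.0, -0.3]
width: 0.0338
grip_force: 25.0
t 15.12 tcp [ 610.  -216.3   53.9] yaw/pitch/roll [ -8.  -17.1  -0.1] F [ 0.3 -0.  -0.3] w 33.8 g 25.0
in shelf [44.9  0.1 37.2]
time: 15.5
ee_pos: [0.6075, -0.2159, 0.0533]
eef_rot: [0.069, 0.986, -0.011, 0.149]
ft_force: [0.3, 0.4, -0.1]
width: 0.0339
grip_force: 25.0
t 15.5 tcp [ 607.5 -215.9   53.3] yaw/pitch/roll [ -8.  -17.2  -0.1] F [ 0.3  0.4 -0.1] w 33.9 g 25.0
in shelf [42.3  0.1 37.4]
```

```bash
python3 -m pendant '[[1,0.004,0,0,0,0,0],[1,0.007,0,0,0,0,0],[1,0.007,0,0,0,0,0]]'
python3 plan.py
```

```text
time: 15.88
ee_pos: [0.6067, -0.2158, 0.0534]
eef_rot: [0.069, 0.986, -0.011, 0.15]
ft_force: [4.9, -1.2, -1.1]
width: 0.0338
grip_force: 25.0
t 15.88 tcp [ 606.7 -215.8   53.4] yaw/pitch/roll [ -8.  -17.3  -0.1] F [ 4.9 -1.2 -1.1] w 33.8 g 25.0
in shelf [41.6  0.1 37.8]
```

```bash
python3 -m pendant '[[1,0,0,0.005,0,0,0],[1,0,0,0.005,0,0,0],[-0.2,0,0,0.005,0,0,0],[-0.2,0,0,0.005,0,0,0],[-0.2,0,0,0.005,0,0,0],[-0.2,0,0,-0.15,0,0,0],[-0.2,0,0,-0.4,0,0,0],[-0.2,0,0,-0.4,0,0,0]]'
python3 plan.py 454.5,-29,190,0,0 454.5,-29,160,0,0
```

```text
time: 16.88
ee_pos: [0.5709, -0.2114, 0.1702]
eef_rot: [0.07, 0.986, -0.011, 0.151]
ft_force: [0.3, 1.3, -0.3]
width: 0.0521
grip_force: 0.0
t 16.88 tcp [ 570.9 -211.4  170.2] yaw/pitch/roll [ -8.1 -17.4  -0. ] F [ 0.3  1.3 -0.3] w 52.1 g 0.0
in shelf [ 41.7  -0.6 160.1]
454.5,-29,190,0,0 [0.4283, 0.5473, -0.2033] [-0.0104, 0.1446, -0.0668] rows>= 4
454.5,-29,160,0,0 [0.4582, 0.5473, -0.1079] [-0.0104, 0.1446, -0.0668] rows>= 4
```

```bash
python3 -m pendant '[[-0.2,0.15,0.15,-0.15,0,0.04,-0.02],[-0.2,0.3,0.35,-0.2,-0.005,0.1,-0.05],[-0.2,0.428,0.547,-0.203,-0.01,0.145,-0.067],[-0.2,0.458,0.547,-0.108,-0.01,0.145,-0.067],[-0.2,0.458,0.547,-0.108,-0.01,0.145,-0.067],[-0.2,0.458,0.547,-0.108,-0.01,0.145,-0.067],[-0.2,0.458,0.547,-0.108,-0.01,0.145,-0.067]]'
python3 plan.py 454.5,-29,68,0,0
python3 - <<'E'
from h import *
w=cam('wrist');t=cam('top');s=cam('scene')
b=cv2.resize(t['pixels'][145:215,330:405],None,fx=5,fy=5,interpolation=cv2.INTER_CUBIC)
c=cv2.resize(s['pixels'][215:292,360:440],(364,350),interpolation=cv2.INTER_CUBIC)
d=w['pixels'][30:270,:,:]; d=np.pad(d,((0,0),(0,b.shape[1]+c.shape[1]-560),(0,0)))
cv2.imwrite('pics/c5.png',np.vstack([np.hstack([b,c]),d])[:,:,::-1])
E
```

```text
time: 17.75
ee_pos: [0.4546, -0.0296, 0.1579]
eef_rot: [0.0, 1.0, -0.001, -0.002]
ft_force: [0.4, 0.2, -0.3]
width: 0.0522
grip_force: 0.0
t 17.75 tcp [454.6 -29.6 157.9] yaw/pitch/roll [-0.   0.2 -0.1] F [ 0.4  0.2 -0.3] w 52.2 g 0.0
in shelf [-96.7 162.7 190. ]
454.5,-29,68,0,0 [-0.0008, 0.0025, 0.2998] [-0.001, -0.0019, -0.0004] rows>= 2
```

View pics/c5.png

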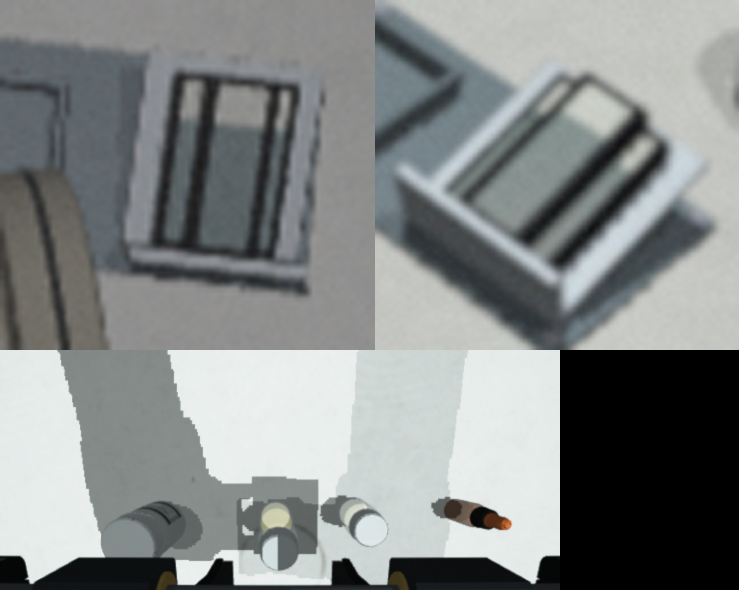

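Both carriers are stacked, straight, centred and against the lip. In the wrist view the tall vial's cap is at (278,229), the short vial's at (367,209) and the dropper bulb at (505,204).

```bash
python3 -c "
from h import *
c=cam('wrist')
for p,z in(((278,229),.103),((367,209),.072),((505,204),.076)): print(plane(c,[p],z).round(4))"
python3 plan.py 454.5,-29,70,0,0
```

```text
[[ 0.4521 -0.0313  0.103 ]]
[[0.4464 0.0342 0.072 ]]
[[0.4415 0.1355 0.076 ]]
t 17.95 tcp [454.3 -29.2 157.7] yaw/pitch/roll [-0.   0.3 -0.1] F [-0.4 -0.3  1. ] w 52.6 g 0.0
in shelf [-97.1 163.1 189.9]
454.5,-29,70,0,0 [-0.002, 0.0012, 0.2924] [-0.0009, -0.0021, -0.0001] rows>= 2
```

```bash
python3 -m pendant '[[-0.2,0.004,-0.003,0.15,0,-0.002,0],[-0.2,0.004,-0.003,0.28,0,-0.002,0],[-0.2,0.004,-0.003,0.292,0,-0.002,0],[-0.2,0.004,-0.003,0.292,0,-0.002,0],[1,0.004,-0.003,0.292,0,-0.002,0],[1,0.004,-0.003,0.292,0,-0.002,0],[1,0.004,-0.003,0.292,0,-0.002,0],[1,0.004,-0.003,0.292,0,-0.002,0]]' 15
python3 plan.py
python3 -m pendant '[[1,0,0,-0.1,0,0,0],[1,0,0,-0.27,0,0,0],[1,0,0,-0.3,0,0,0],[1,0,0,-0.3,0,0,0]]'
python3 plan.py 631,-109,150,0,0 631,-109,80,0,0
```

```text
time: 18.95
ee_pos: [0.4529, -0.0292, 0.0704]
eef_rot: [-0.001, 1.0, -0.0, 0.0]
ft_force: [0.6, 0.8, 5.0]
width: 0.029
grip_force: 14.8
t 18.95 tcp [452.9 -29.2  70.4] yaw/pitch/roll [ 0.1 -0.  -0. ] F [0.6 0.8 5. ] w 29.0 g 14.8
in shelf [-124.2  162.9  106.9]
time: 19.45
ee_pos: [0.4532, -0.0287, 0.1608]
eef_rot: [-0.001, 1.0, 0.001, 0.001]
ft_force: [0.0, 0.8, -1.3]
width: 0.0294
grip_force: 14.7
t 19.45 tcp [453.2 -28.7 160.8] yaw/pitch/roll [ 0.1 -0.1  0.1] F [ 0.   0.8 -1.3] w 29.4 g 14.7
in shelf [-97.3 163.4 193.2]
631,-109,150,0,0 [-0.5922, -0.2691, 0.0363] [0.0011, 0.0008, 0.001] rows>= 4
631,-109,80,0,0 [-0.5918, -0.2696, 0.2697] [0.0011, 0.0008, 0.001] rows>= 4
```

```bash
python3 -m pendant '[[1,-0.2,-0.09,0,0,0,0],[1,-0.4,-0.18,0,0,0,0],[1,-0.592,-0.269,0,0,0,0],[1,-0.592,-0.269,0.036,0,0,0],[1,-0.592,-0.269,0.036,0,0,0],[1,-0.592,-0.269,0.15,0,0,0],[1,-0.592,-0.269,0.25,0,0,0],[1,-0.592,-0.269,0.25,0,0,0]]'
python3 plan.py 631,-109,76,0,0
python3 -c "
from h import *
c=cam('scene');a=c['pixels'][190:290,320:450,::-1];cv2.imwrite('pics/s6.png',cv2.resize(a,None,fx=5,fy=5,interpolation=cv2.INTER_CUBIC))"
```

```text
time: 20.45
ee_pos: [0.628, -0.1101, 0.0811]
eef_rot: [-0.0, 1.0, -0.001, -0.003]
ft_force: [-0.3, -0.0, 0.1]
width: 0.0295
grip_force: 14.7
t 20.45 tcp [ 628.  -110.1   81.1] yaw/pitch/roll [ 0.   0.4 -0.1] F [-0.3 -0.   0.1] w 29.5 g 14.7
in shelf [ 55.5 107.8  62.4]
631,-109,76,0,0 [-0.0101, 0.0036, 0.0168] [-0.0009, -0.0032, 0.0003] rows>= 1
```

View pics/s6.png

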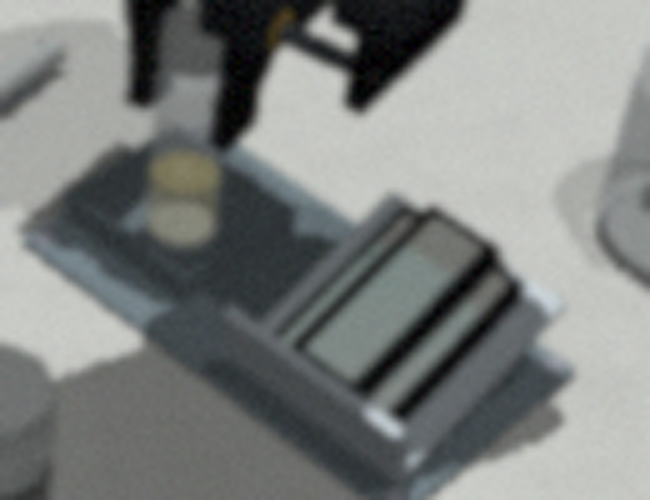

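The vial hangs over the pocket's middle, its base at about (183,225). I'll lower it and release.

```bash
python3 -m pendant '[[1,-0.008,0.004,0.01,0,-0.003,0],[1,-0.008,0.004,0.016,0,-0.003,0],[1,-0.008,0.004,0.018,0,-0.003,0],[1,-0.008,0.004,0.018,0,-0.003,0]]'
python3 plan.py
python3 -m pendant '[[-0.2,0,0,0,0,0,0],[-0.2,0,0,0,0,0,0],[-0.2,0,0,0,0,0,0],[-0.2,0,0,-0.1,0,0,0],[-0.2,0,0,-0.3,0,0,0],[-0.2,0,0,-0.35,0,0,0],[-0.2,0,0,-0.35,0,0,0]]'
python3 plan.py 446.3,35,130,0,0
```

```text
time: 21.0
ee_pos: [0.6326, -0.1086, 0.0798]
eef_rot: [-0.001, 1.0, -0.001, 0.003]
ft_force: [0.1, 0.5, -0.9]
width: 0.0294
grip_force: 14.7
t 21.0 tcp [ 632.6 -108.6   79.8] yaw/pitch/roll [ 0.1 -0.4 -0.1] F [ 0.1  0.5 -0.9] w 29.4 g 14.7
in shelf [ 59.3 109.9  60. ]
time: 21.88
ee_pos: [0.6323, -0.1085, 0.1851]
eef_rot: [-0.001, 1.0, -0.001, 0.004]
ft_force: [-0.2, -0.5, -1.2]
width: 0.0522
grip_force: 0.0
t 21.88 tcp [ 632.3 -108.5  185.1] yaw/pitch/roll [ 0.1 -0.4 -0.1] F [-0.2 -0.5 -1.2] w 52.2 g 0.0
in shelf [ 90.1 109.9 160.7]
446.3,35,130,0,0 [0.6207, 0.4795, 0.1787] [-0.0005, 0.0035, 0.0007] rows>= 4
```

```bash
python3 -m pendant '[[-0.2,0.15,0.12,0,0,0.003,0],[-0.2,0.35,0.27,0.05,0,0.003,0],[-0.2,0.621,0.48,0.15,0,0.003,0],[-0.2,0.621,0.48,0.179,0,0.003,0],[-0.2,0.621,0.48,0.179,0,0.003,0],[-0.2,0.621,0.48,0.179,0,0.003,0],[-0.2,0.621,0.48,0.179,0,0.003,0],[-0.2,0.621,0.48,0.179,0,0.003,0]]'
python3 plan.py 446.3,35,48,0,0
python3 - <<'E'
from h import *
t=cam('top');s=cam('scene')
b=cv2.resize(t['pixels'][150:205,305:400],None,fx=4,fy=4,interpolation=cv2.INTER_CUBIC)
c=cv2.resize(s['pixels'][195:275,320:420],(400,320),interpolation=cv2.INTER_CUBIC)
b=np.pad(b,((0,100),(0,0),(0,0))); cv2.imwrite('pics/c7.png',np.hstack([b,c])[:,:,::-1])
E
```

```text
time: 22.88
ee_pos: [0.4465, 0.0341, 0.1299]
eef_rot: [0.0, 1.0, -0.002, 0.0]
ft_force: [0.9, -0.7, 0.2]
width: 0.0524
grip_force: 0.0
t 22.88 tcp [446.5  34.1 129.9] yaw/pitch/roll [-0.  -0.  -0.2] F [ 0.9 -0.7  0.2] w 52.4 g 0.0
in shelf [-121.4  224.6  168.2]
446.3,35,48,0,0 [0.0007, 0.0039, 0.2729] [-0.0015, 0.0001, -0.0002] rows>= 2
```

View pics/c7.png

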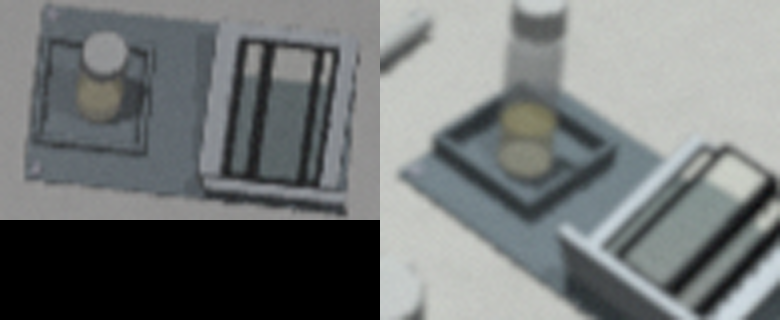

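The tall vial stands upright in the middle of its pocket. Next is the short vial.

```bash
python3 -m pendant '[[-0.2,0.001,0.003,0.15,0,0,0],[-0.2,0.001,0.003,0.26,0,0,0],[-0.2,0.001,0.003,0.273,0,0,0],[-0.2,0.001,0.003,0.273,0,0,0],[1,0.001,0.003,0.273,0,0,0],[1,0.001,0.003,0.273,0,0,0],[1,0.001,0.003,0.273,0,0,0],[1,0.001,0.003,0.273,0,0,0]]' 15
python3 plan.py
python3 -m pendant '[[1,0,0,-0.1,0,0,0],[1,0,0,-0.2,0,0,0],[1,-0.1,0.1,-0.22,0,0,0],[1,-0.3,0.25,-0.22,0,0,0],[1,-0.5,0.4,-0.22,0,0,0],[1,-0.5,0.4,-0.22,0,0,0],[1,-0.5,0.4,-0.22,0,0,0],[1,-0.5,0.4,-0.22,0,0,0]]'
python3 plan.py 605,163,100,0,0 605,163,60,0,0
```

```text
time: 23.98
ee_pos: [0.4458, 0.0365, 0.0481]
eef_rot: [-0.001, 1.0, -0.0, 0.0]
ft_force: [0.5, 0.3, 4.2]
width: 0.0279
grip_force: 15.1
t 23.98 tcp [445.8  36.5  48.1] yaw/pitch/roll [ 0.1 -0.  -0. ] F [0.5 0.3 4.2] w 27.9 g 15.1
in shelf [-146.4  226.8   90.5]
time: 24.98
ee_pos: [0.5947, 0.1552, 0.1133]
eef_rot: [-0.0, 1.0, -0.001, -0.001]
ft_force: [1.1, -0.3, -0.4]
width: 0.0279
grip_force: 15.0
t 24.98 tcp [594.7 155.2 113.3] yaw/pitch/roll [ 0.   0.1 -0.1] F [ 1.1 -0.3 -0.4] w 27.9 g 15.0
in shelf [ -2.6 365.6 114.2]
605,163,100,0,0 [-0.0345, 0.0261, 0.0442] [-0.0009, -0.0006, 0.0001] rows>= 1
605,163,60,0,0 [-0.0347, 0.0264, 0.1775] [-0.0009, -0.0006, 0.0001] rows>= 1
```

Width 27.9 is a little under 30, so I'll check the grip and vial in a picture before lowering fully.

```bash
python3 -m pendant '[[1,-0.035,0.026,0.06,0,0,0],[1,-0.035,0.026,0.15,0,0,0],[1,-0.035,0.026,0.178,0,0,0],[1,-0.035,0.026,0.178,0,0,0],[1,-0.035,0.026,0.178,0,0,0]]'
python3 plan.py 605,163,53,0,0
python3 - <<'E'
from h import *
s=cam('scene')
cv2.imwrite('pics/s8.png',cv2.resize(s['pixels'][130:230,190:320,::-1],None,fx=5,fy=5,interpolation=cv2.INTER_CUBIC))
E
```

```text
time: 25.6
ee_pos: [0.6061, 0.1639, 0.0612]
eef_rot: [-0.001, 1.0, -0.0, 0.0]
ft_force: [-0.6, 0.5, -0.2]
width: 0.0282
grip_force: 15.0
t 25.6 tcp [606.1 163.9  61.2] yaw/pitch/roll [ 0.1 -0.  -0. ] F [-0.6  0.5 -0.2] w 28.2 g 15.0
in shelf [ -8.4 375.8  61.4]
605,163,53,0,0 [0.0037, -0.003, 0.0273] [-0.0003, 0.0003, 0.0005] rows>= 1
```

View pics/s8.png

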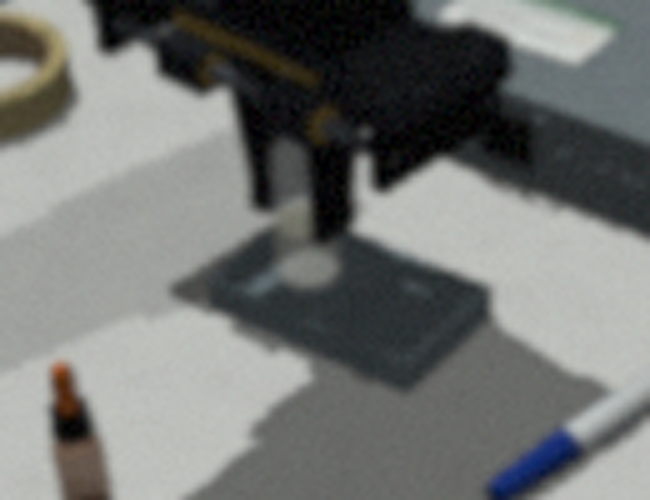

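The vial hangs upright over the wider pocket, its base at about (310,268). I'll lower it the last 8 mm.

```bash
python3 -m pendant '[[1,0.003,-0.003,0.015,0,0,0],[1,0.003,-0.003,0.027,0,0,0],[1,0.003,-0.003,0.027,0,0,0],[1,0.003,-0.003,0.027,0,0,0]]'
python3 plan.py 605,163,52.5,0,0
```

```text
time: 26.15
ee_pos: [0.6051, 0.163, 0.0522]
eef_rot: [-0.001, 1.0, -0.001, -0.0]
ft_force: [-0.4, -0.3, 4.3]
width: 0.0279
grip_force: 15.0
t 26.15 tcp [605.1 163.   52.2] yaw/pitch/roll [ 0.1  0.  -0.1] F [-0.4 -0.3  4.3] w 27.9 g 15.0
in shelf [-11.9 374.7  53. ]
605,163,52.5,0,0 [0.0002, 0.0001, -0.0012] [-0.0006, -0.0, 0.0005] rows>= 1
```

```bash
python3 -m pendant '[[-0.2,0,0,0,0,0,0],[-0.2,0,0,0,0,0,0],[-0.2,0,0,0,0,0,0],[-0.2,0,0,-0.1,0,0,0],[-0.2,0,0,-0.3,0,0,0],[-0.2,0,0,-0.3,0,0,0]]'
python3 plan.py 441,136,130,0,0
```

```text
time: 26.9
ee_pos: [0.6071, 0.1632, 0.1461]
eef_rot: [-0.0, 1.0, 0.0, 0.003]
ft_force: [0.4, -0.6, -0.8]
width: 0.0521
grip_force: 0.0
t 26.9 tcp [607.1 163.2 146.1] yaw/pitch/roll [ 0.1 -0.3  0.1] F [ 0.4 -0.6 -0.8] w 52.1 g 0.0
in shelf [ 17.8 375.2 142.2]
441,136,130,0,0 [0.5542, -0.0901, 0.0506] [0.0005, 0.0027, 0.0005] rows>= 3
```

```bash
python3 -m pendant '[[-0.2,0.2,-0.03,0,0,0.003,0],[-0.2,0.4,-0.06,0.02,0,0.003,0],[-0.2,0.554,-0.09,0.05,0,0.003,0],[-0.2,0.554,-0.09,0.05,0,0.003,0],[-0.2,0.554,-0.09,0.05,0,0.003,0],[-0.2,0.554,-0.09,0.05,0,0.003,0]]'
python3 plan.py 441,136,34,0,0
python3 - <<'E'
from h import *
w=cam('wrist');s=cam('scene');t=cam('top')
b=cv2.resize(t['pixels'][160:215,195:260],(390,330),interpolation=cv2.INTER_CUBIC)
c=cv2.resize(s['pixels'][160:215,220:300],(400,275),interpolation=cv2.INTER_CUBIC); c=np.pad(c,((0,55),(0,0),(0,0)))
d=np.pad(w['pixels'][30:270],((0,0),(0,230),(0,0)))
cv2.imwrite('pics/c9.png',np.vstack([np.hstack([b,c]),d])[:,:,::-1])
E
```

```text
time: 27.65
ee_pos: [0.44, 0.1355, 0.1275]
eef_rot: [0.0, 1.0, -0.001, -0.003]
ft_force: [0.2, -0.1, 0.1]
width: 0.0518
grip_force: 0.0
t 27.65 tcp [440.  135.5 127.5] yaw/pitch/roll [-0.   0.3 -0.2] F [ 0.2 -0.1  0.1] w 51.8 g 0.0
in shelf [-142.   324.   172.1]
441,136,34,0,0 [-0.0048, 0.0026, 0.3116] [-0.0013, -0.0024, -0.0] rows>= 2
```

View pics/c9.png

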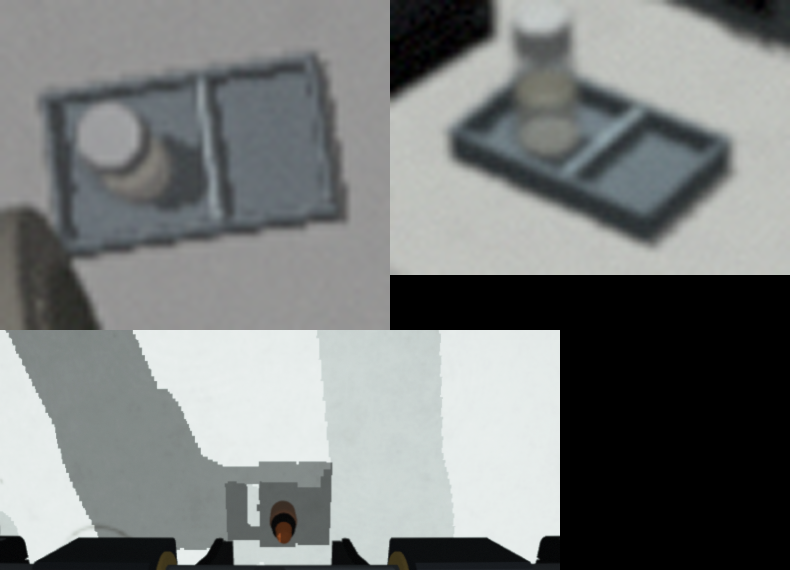

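The short vial stands upright in the wider pocket. In the wrist view the dropper is midway between the fingers, bulb at (283,231).

```bash
python3 -c "
from h import *
c=cam('wrist');print(plane(c,[(283,231)],.076).round(4))"
python3 -m pendant '[[-0.2,-0.004,0.003,0.15,0,-0.002,0],[-0.2,-0.004,0.003,0.27,0,-0.002,0],[-0.2,-0.004,0.003,0.308,0,-0.002,0],[-0.2,-0.004,0.003,0.308,0,-0.002,0],[1,-0.004,0.003,0.308,0,-0.002,0],[1,-0.004,0.003,0.308,0,-0.002,0],[1,-0.004,0.003,0.308,0,-0.002,0],[1,-0.004,0.003,0.308,0,-0.002,0]]' 12
python3 -m pendant '[[1,0,0,0,0,0,0]]'
python3 plan.py
python3 -m pendant '[[1,0,0,-0.1,0,0,0],[1,0,0,-0.27,0,0,0],[1,-0.1,-0.02,-0.27,0,0,0],[1,-0.3,-0.05,-0.27,0,0,0],[1,-0.5,-0.09,-0.27,0,0,0],[1,-0.5,-0.09,-0.27,0,0,0],[1,-0.5,-0.09,-0.27,0,0,0],[1,-0.5,-0.09,-0.27,0,0,0]]'
python3 plan.py 612,108,80,0,0 612,108,50,0,0
```

```text
[[0.4375 0.1363 0.076 ]]
time: 28.85
ee_pos: [0.4393, 0.137, 0.0349]
eef_rot: [-0.001, 1.0, -0.0, -0.001]
ft_force: [1.1, 0.1, 0.3]
width: 0.0207
grip_force: 12.0
time: 28.98
ee_pos: [0.4394, 0.137, 0.0348]
eef_rot: [-0.001, 1.0, -0.0, -0.001]
ft_force: [0.4, 1.4, 2.0]
width: 0.0207
grip_force: 11.9
t 28.98 tcp [439.4 137.   34.8] yaw/pitch/roll [ 0.1  0.1 -0.1] F [0.4 1.4 2. ] w 20.7 g 11.9
in shelf [-170.2  325.4   83.8]
time: 29.98
ee_pos: [0.5884, 0.1112, 0.1153]
eef_rot: [-0.001, 1.0, -0.0, -0.002]
ft_force: [0.2, -0.3, -1.0]
width: 0.0206
grip_force: 11.9
t 29.98 tcp [588.4 111.2 115.3] yaw/pitch/roll [ 0.2  0.2 -0. ] F [ 0.2 -0.3 -1. ] w 20.6 g 11.9
in shelf [ -1.9 321.1 116.1]
612,108,80,0,0 [-0.079, -0.0107, 0.1175] [-0.0002, -0.0016, 0.0013] rows>= 1
612,108,50,0,0 [-0.0794, -0.0106, 0.2175] [-0.0002, -0.0016, 0.0013] rows>= 2
```

```bash
python3 -m pendant '[[1,-0.079,-0.011,0.03,0,-0.002,0],[1,-0.079,-0.011,0.15,0,-0.002,0],[1,-0.079,-0.011,0.2,0,-0.002,0],[1,-0.079,-0.011,0.225,0,-0.002,0],[1,-0.079,-0.011,0.225,0,-0.002,0],[1,-0.079,-0.011,0.225,0,-0.002,0]]'
python3 plan.py 612,108,40,0,0
```

```text
time: 30.72
ee_pos: [0.6135, 0.1069, 0.0488]
eef_rot: [-0.001, 1.0, -0.0, 0.001]
ft_force: [0.3, -0.0, -0.5]
width: 0.0206
grip_force: 11.9
t 30.73 tcp [613.5 106.9  48.8] yaw/pitch/roll [ 0.1 -0.2 -0. ] F [ 0.3 -0.  -0.5] w 20.6 g 11.9
in shelf [  2.7 320.5  45. ]
612,108,40,0,0 [0.0051, 0.0036, 0.0292] [-0.0004, 0.0014, 0.0007] rows>= 1
```

```bash
python3 - <<'E'
from h import *
s=cam('scene')
cv2.imwrite('pics/s10.png',cv2.resize(s['pixels'][130:230,200:330,::-1],None,fx=5,fy=5,interpolation=cv2.INTER_CUBIC))
E
```

```text
(no output)
```

View pics/s10.png

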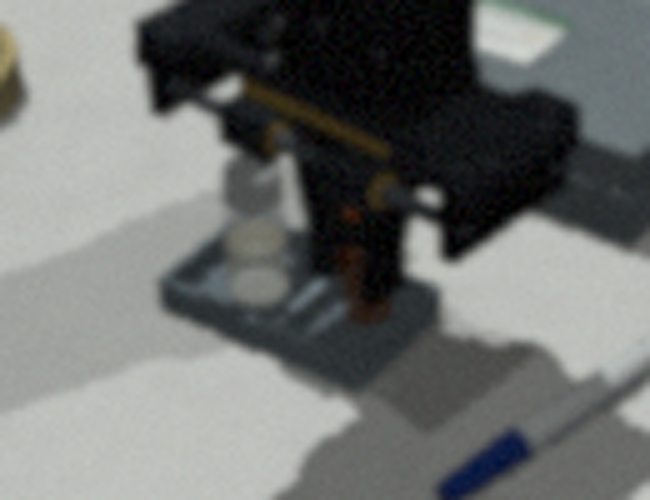

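The dropper is over the narrower pocket, its base at about (368,310). I'll lower it.

```bash
python3 -m pendant '[[1,0.004,0.003,0.015,0,0.001,0],[1,0.004,0.003,0.03,0,0.001,0],[1,0.004,0.003,0.032,0,0.001,0],[1,0.004,0.003,0.032,0,0.001,0],[1,0.004,0.003,0.032,0,0.001,0]]'
python3 plan.py
```

```text
time: 31.4
ee_pos: [0.6122, 0.1073, 0.0385]
eef_rot: [-0.0, 1.0, -0.001, 0.0]
ft_force: [-1.0, -0.8, 4.9]
width: 0.0206
grip_force: 12.0
t 31.4 tcp [612.2 107.3  38.5] yaw/pitch/roll [ 0.1 -0.  -0.1] F [-1.  -0.8  4.9] w 20.6 g 12.0
in shelf [ -1.6 320.6  35.5]
```

On the floor. I'll open only to about 33 mm, lift, back away and check everything.

```bash
python3 -m pendant '[[0.25,0,0,0,0,0,0],[0.25,0,0,0,0,0,0],[0.25,0,0,0,0,0,0],[0.25,0,0,-0.1,0,0,0],[0.25,0,0,-0.3,0,0,0],[0.25,0,0,-0.5,0,0,0],[0.25,0.3,0,-0.5,0,0,0],[0.25,0.3,0,-0.5,0,0,0]]'
python3 -m pendant '[[0.25,0.3,0.9,0,0,0,0],[0.25,0.3,0.9,0,0,0,0],[0.25,0.3,0.9,0,0,0,0],[0.25,0.3,0.9,0,0,0,0],[0.25,0.3,0.9,0,0,0,0],[0.25,0.3,0.9,0,0,0,0]]'
python3 - <<'E'
from h import *
s=cam('scene');t=cam('top')
b=cv2.resize(t['pixels'][145:275,155:415],(780,390),interpolation=cv2.INTER_CUBIC)[:290]
c=cv2.resize(s['pixels'][150:275,190:450],(624,300),interpolation=cv2.INTER_CUBIC)
c=np.pad(c,((0,0),(0,156),(0,0)))
cv2.imwrite('pics/c11.png',np.vstack([b,c])[:,:,::-1])
E
```

```text
time: 32.4
ee_pos: [0.5201, 0.1071, 0.1879]
eef_rot: [-0.0, 1.0, 0.0, -0.001]
ft_force: [-0.9, 0.2, 0.5]
width: 0.0328
grip_force: 0.0
time: 33.15
ee_pos: [0.4298, 0.3806, 0.1873]
eef_rot: [-0.003, 1.0, -0.001, -0.0]
ft_force: [0.0, 0.1, -0.8]
width: 0.0325
grip_force: 0.0
```

View pics/c11.png

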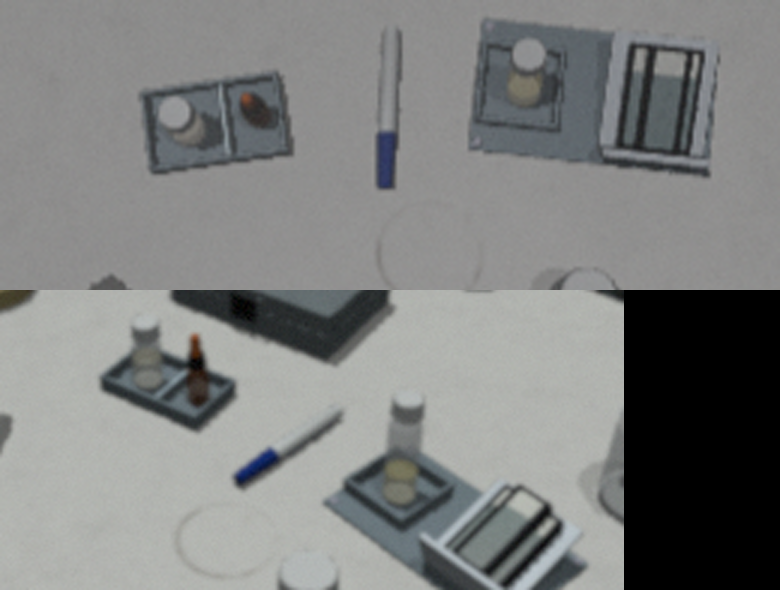

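Everything stands in place: caps in the top crop at (178,110), (247,100) and (529,53), with the jar still at about (588,290). One numeric check in the tray frames before I hand in.

```bash
python3 - <<'E'
from h import *
t=cam('top');s=cam('scene')
T=lambda P:(np.array(P,float)+.5)/3-.5+[155,145]
S=lambda P:(np.array(P,float)+.5)/2.4-.5+[190,150]
def loc(c,yaw,p): return R.from_euler('z',-yaw,degrees=True).apply(p-np.array([*c,0])).round(4)
for n,c,y,a,b,z in(('short',(.608,.140),6.9,(178,110),(147,35),.075),('drop',(.608,.140),6.9,(246,99),(195,49),.079),('tall',(.623,-.170),-8.2,(529,53),(408,110),.106)):
    p,e=tri(t,T(a),s,S(b)); print(n,loc(c,y,p),round(e,4),loc(c,y,plane(t,[T(a)],z)[0]))
O=np.array([.5798,-.2120,.0100]);SH=R.from_euler('z',-8.2,degrees=True)*R.from_euler('y',-.3)
def slope(px,h):
    o,d=rays(t,px); n=SH.as_matrix()[:,2]; q=O+n*h; P=o+d*(((q-o)@n)/(d@n))[:,None]; return SH.inv().apply(P-O)
print('single/double far corners in shelf mm',(slope([T((642,45)),T((695,51))],.024)*1e3).round(1).tolist(),(slope([T((625,44)),T((706,53))],.012)*1e3).round(1).tolist())
E
```

```text
short [0.0018 0.021  0.0698] 0.0003 [0.0006 0.0201 0.075 ]
drop [ 0.0017 -0.033   0.0748] 0.0014 [ 0.0002 -0.0329  0.079 ]
tall [0.0026 0.0649 0.102 ] 0.0001 [0.0015 0.0652 0.106 ]
single/double far corners in shelf mm [[79.1, 22.7, 24.0], [78.9, -18.6, 24.0]] [[78.4, 34.1, 12.0], [78.1, -29.7, 12.0]]
```

```bash
python3 -c "
from bench import r
print(r.close_job())"
```

```text
the job is handed in; nothing more can be done
None
```

Both kits are made up and the job is handed in. My last camera check put the vials and dropper in their pockets and both carriers centred against the lip, with the jar where it started. The hand-in call returned no verdict.

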